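# Lock up the moulding flasks and hang the sprue pail

### The job

Put the casting kit away: stand every moulding flask upright in the trough of the bolt rack, then slide the rack's long barrel bolt fully across above them, and only then turn its handle all the way down into the notch. Also fold the hook on the stand fully outward and hang the sprue pail on it by its bail, keeping the pail upright throughout. Leave the crucible, the spring clamp and the brush where they are.

Things in the scene. Friction and masses are not known exactly. Their poses are not given: they have to be found in the camera images.
- rack: Grey and bright steel rack fixed to the bench, 465 mm long along its own y, z up. Origin: underside of the middle of its trough. End blocks at y = +/-102 mm (16 mm thick, 50 mm wide, 80 mm high) have eyes for the bolt. From y = 110 to 350 mm runs the barrel: a 30 mm wide channel with two cheeks reaching z = 80 mm; the bolt's handle runs between them. Bolt axis along y at x = 0, z = 64 mm
- trough (a point): Middle of the trough's floor, 6 mm above the bench, axes as the rack's. Inside, the trough is 188 mm long in y and 50 mm wide in x, open above, with long side walls reaching 20 mm above the bench. Four flasks fit in one row along y, for example at y = -69, -23, 23 and 69 mm, x = 0
- notch (a point): Middle of the notch, at bolt height (64 mm), axes as the rack's: a gap in the near (-x side) cheek between the end block and the cheek's end, y = 110 to 141 mm from the rack's origin, where the handle can be laid down
- bolt_slide (a joint): Sliding of the round bolt (12 mm thick) along the rack's -y direction, in m: 0 = drawn back (trough open from above; it starts 0 to 0.03), 0.205 = fully across the trough and in the far eye, at a hard stop. Friction about 1.5 N; stays where it is left. It passes 6 mm above flasks that stand in the trough
- bolt_turn (a joint): Turning of the bolt's handle about the bolt's axis, in rad: 0 = handle straight up, 1.571 = level, pointing to the rack's -x side, down in the notch. The cheeks hold it up (within about 0.25) except over the last 10 mm or so of the slide. Stiff enough (0.04 N m) to stay where it is left
- bolt_knob (a point): Centre of the black knob, a cylinder lying along the bolt's direction, 20 mm across and 22 mm long with flat ends, at the end of the bolt's handle, 55 mm from the bolt's axis on a 10 mm thick steel shaft. In the rack's frame it is at x = -55 mm * sin(bolt_turn), y = 329 mm - bolt_slide, z = 64 mm + 55 mm * cos(bolt_turn)
- hook_stand: Upright plywood board fixed to the bench, 12 mm thick in x, 200 mm wide in y, top 213 mm high, on a steel foot; its front looks to its own -x and carries the fold-out hook. Origin: centre of the board, at bench height
- hook_hinge (a point): Point on the vertical hinge axis of the fold-out hook at the height of the arm's upper face (206 mm above the bench), 34 mm in front of the board's middle and 40 mm to the +y of it in the stand's frame; it does not turn with the hook
- fold_hook (a joint): Angle of the fold-out hook about its vertical hinge, rad: 0 = folded flat along the board, the arm pointing to the stand's -y; 1.571 = fully out at a stop, the arm pointing to the stand's -x (square to the board). Starts 0 to 0.3. Stiff enough (0.06 N m) to stay where it is left
- hook_pin (a point): Top of the hook's upturned end: an upright round steel pin 10 mm thick, 90 mm from the hinge axis, standing 20 mm above the arm's upper face
- hook_seat (a point): Middle of the upper face of the hook's arm, 50 mm from the hinge axis, where a bail rests. The arm is a level bar 10 mm wide, 12 mm high, from the hinge to the pin. This frame turns with the hook: its -y points along the arm to the pin, z up
- pail: Small open steel pail, 66 mm across the rim, 65 mm high, 0.22 kg. A rigid wire bail (8 mm thick, shallow roof shape in the pail's y-z plane, 62 mm wide) peaks 65 mm clear above the rim; on it stands a wooden grip, 26 mm in the pail's x, 16 mm in y, 138 to 178 mm above the underside. Origin: centre of the underside. A hook's arm passes under the bail along the pail's x, either way round
- pail_bail (a point): Middle of the bail's wire at its peak, 135 mm above the pail's underside, just below the wooden grip
- flask1: Moulding flask: plain aluminium cylinder with a clay face, 40 mm across, 46 mm high, 0.2 kg, standing upright; two to four of the four are present. Origin: centre of the underside, z up
- flask2: Moulding flask: plain aluminium cylinder with a clay face, 40 mm across, 46 mm high, 0.2 kg, standing upright; two to four of the four are present. Origin: centre of the underside, z up
- flask3: Moulding flask: plain aluminium cylinder with a clay face, 40 mm across, 46 mm high, 0.2 kg, standing upright; two to four of the four are present. Origin: centre of the underside, z up
- flask4: Moulding flask: plain aluminium cylinder with a clay face, 40 mm across, 46 mm high, 0.2 kg, standing upright; two to four of the four are present. Origin: centre of the underside, z up
- crucible: Bystander: loose dark graphite crucible, 62 mm across, 70 mm high; origin: centre of the underside
- clamp: Bystander: loose steel spring clamp with red grips, about 135 mm long, 50 mm high; origin: under its pivot
- brush: Bystander: loose bench brush lying down; origin: under its middle
Not all that is in view belongs to the job. What is shaped like the flask1 but red is not meant.

How it is judged:
On the way, in this order (a step that is already met when the one before it is completed fails the run):
1. every flask stands upright in the trough, the bolt still drawn back (x of flask1 in the frame of rack between -0.012 and 0.012 m and y of flask1 in the frame of rack between -0.082 and 0.082 m and z of flask1 in the frame of rack between 0 and 0.012 m and angle between each of flask1, flask2, flask3, flask4's own z axis and vertical below 0.1 rad and x of flask2 in the frame of rack between -0.012 and 0.012 m and y of flask2 in the frame of rack between -0.082 and 0.082 m and z of flask2 in the frame of rack between 0 and 0.012 m and x of flask3 in the frame of rack between -0.012 and 0.012 m and y of flask3 in the frame of rack between -0.082 and 0.082 m and z of flask3 in the frame of rack between 0 and 0.012 m and x of flask4 in the frame of rack between -0.012 and 0.012 m and y of flask4 in the frame of rack between -0.082 and 0.082 m and z of flask4 in the frame of rack between 0 and 0.012 m and value of joint bolt_slide below 0.06 m), for 0.2 s.
2. the bolt is fully across with its handle still up and the flasks under it (x of flask1 in the frame of rack between -0.012 and 0.012 m and y of flask1 in the frame of rack between -0.082 and 0.082 m and z of flask1 in the frame of rack between 0 and 0.012 m and angle between each of flask1, flask2, flask3, flask4's own z axis and vertical below 0.1 rad and x of flask2 in the frame of rack between -0.012 and 0.012 m and y of flask2 in the frame of rack between -0.082 and 0.082 m and z of flask2 in the frame of rack between 0 and 0.012 m and x of flask3 in the frame of rack between -0.012 and 0.012 m and y of flask3 in the frame of rack between -0.082 and 0.082 m and z of flask3 in the frame of rack between 0 and 0.012 m and x of flask4 in the frame of rack between -0.012 and 0.012 m and y of flask4 in the frame of rack between -0.082 and 0.082 m and z of flask4 in the frame of rack between 0 and 0.012 m and value of joint bolt_slide above 0.19 m and value of joint bolt_turn below 0.6 rad).
3. the handle is turned down into the notch (value of joint bolt_slide above 0.193 m and value of joint bolt_turn above 1.35 rad), for 0.2 s.
At the end, for the whole second after the job is handed in: Every flask upright (0.1 rad) on the trough floor; bolt past 193 of 205 mm, its handle down in the notch (over 1.35 rad); hook out (over 1.4 rad) with the pail hanging upright (0.3 rad) by its bail on the arm between hinge and pin; all at rest (all of step 3 and x of flask1 in the frame of rack between -0.012 and 0.012 m and y of flask1 in the frame of rack between -0.082 and 0.082 m and z of flask1 in the frame of rack between 0 and 0.012 m and angle between each of flask1, flask2, flask3, flask4's own z axis and vertical below 0.1 rad and x of flask2 in the frame of rack between -0.012 and 0.012 m and y of flask2 in the frame of rack between -0.082 and 0.082 m and z of flask2 in the frame of rack between 0 and 0.012 m and x of flask3 in the frame of rack between -0.012 and 0.012 m and y of flask3 in the frame of rack between -0.082 and 0.082 m and z of flask3 in the frame of rack between 0 and 0.012 m and x of flask4 in the frame of rack between -0.012 and 0.012 m and y of flask4 in the frame of rack between -0.082 and 0.082 m and z of flask4 in the frame of rack between 0 and 0.012 m and value of joint fold_hook above 1.4 rad and x of pail_bail in the frame of hook_seat between -0.02 and 0.02 m and y of pail_bail in the frame of hook_seat between -0.036 and 0.042 m and z of pail_bail in the frame of hook_seat between -0.003 and 0.018 m and angle between pail's own z axis and vertical below 0.3 rad and height (world z) of pail above 0.05 m and linear speed of each of flask1, flask2, flask3, flask4, pail below 0.04 m/s); the robot touches nothing.
It fails at once if the crucible is disturbed (moved over 40 mm) (distance of crucible from where it was at the start of the episode above 0.04 m).
It fails at once if the clamp is disturbed (moved over 40 mm) (distance of clamp from where it was at the start of the episode above 0.04 m).
It fails at once if the brush is disturbed (moved over 40 mm) (distance of brush from where it was at the start of the episode above 0.04 m).
It fails at once if the pail is tipped over (past 0.8 rad) (angle between pail's own z axis and vertical above 0.8 rad).
Of flask1, flask2, flask3, flask4 only 2 to 4 are there at a start; the rules pass over those that are not, and their reading is None.
At some moment in a run one of flask1, flask2, flask3, flask4 may be knocked a few centimetres aside while the robot is not near it.
It also fails if it takes over 210 s, if anything falls off the work surface, if the arm or the gripper's body presses on something with over 40 N, if the wrist force passes 120 N, or if a joint passes its speed limit or range.

### The arm

A 6-joint arm with a two-finger parallel gripper is mounted at the origin on the work surface. World frame = base frame: x ahead of the robot, y to its left, z up, the work surface at z = 0. Lengths are in m, angles in rad, forces in N, time in s.
With the tool pointing down it reaches from about 0.275 to 1 m from the base axis. Payload 8.4 kg.
Tool frame: the origin (TCP) lies between the finger pads; the fingertips stand 8 mm ahead of it and the grasp point (between the pads) lies 11 mm behind it; z points along the fingers, y is the line along which they close (so a half turn about z gives the same grasp; the last joint's range is limited). The gripper opens to 85 mm and grips with 20 to 120 N. Pads are 22 mm wide; open, the fingers measure 114 mm over their backs; the gripper's body (76 mm by 85 mm) begins 54 mm behind the grasp point. The pads swing forward as they close: fully open they stand 13 mm farther back than shut.
Start: joints at [1.118, 0.353, 1.633, -0, 1.155, -0.002], TCP at [0.272, 0.563, 0.239] pointing down, gripper open.
Joint ranges: [-2.63, 2.63], [-0.92, 2.1], [0.06, 2.66], [-1.3, 4.44], [0, 2.69], [-3.02, 3.02]. Speed limits (rad/s): [2.22, 2.22, 2.79, 3.14, 3.14, 3.14].

### API

Orientations are given as [roll, pitch, yaw] about the fixed x, y, z axes, in that order (R = Rz(yaw) Ry(pitch) Rx(roll)).
In Python, from rig import telemetry, imaging, ctrl, models gives the robot as it stands. The module is installed in compiled form; this text tells all that it offers.
- The arm moves only by the tool apply_moves, never from a script. Its argument "targets" is a list of rows, each a list of 3 entries, a list of its own where there are three numbers: the opening, from 0 (shut) to 1 (fully open), then the shift along the world's x, y, z scaled (see below), then the turn, a rotation vector about the world's x, y, z scaled (see below). A call has 1 to 12 rows; each row shifts and turns the commanded pose from where the row before left it; what a row does not reach is not made up. The controller multiplies each number of a shift by 1 m and each number of a turn by 0.12 rad. A row lasts 1/10 s, in which the tool goes at most 50 mm and 8.59 degrees, less where a joint would pass 70% of its speed; a pose out of reach is approached as far as the arm can. A call with a number of a shift or a turn outside -1 to 1 is refused whole. A call with a gripper value outside its range is refused whole. The fingers move at their own pace and stop on an object; "squeeze" is the grip in N (left out, the last holds). Time passes only in rows, so rows that do not move let the fingers close. It gives the time, the measured TCP pose, the force, the opening and the grip force at its end, in the units of the state.
- telemetry.observe(): the state, without advancing time (a new reading comes with each control period).
- imaging.capture(name): name is "side" or "top" or "wrist"; returns a dict with "image" (480x640x3 uint8, red, green, blue), "z_map" (480x640 float32, m along the optical axis (not along the pixel's ray), 0 where there is no reading), "fx", "fy", "cx", "cy" (pixels), "k1" (the pictures are not rectified: a ray, as slopes to the right and down, at radius r is drawn at 1 + k1 r^2 times it, then the intrinsics apply), "T" (4x4, takes a point from camera to world coordinates). Camera axes: x right, y down, z forward; pixel columns grow to the right and rows downward; lengths in m; the calibration is good to about 2 mm. A picture is of the moment at which its call begins.
- ctrl.close_job(): hands the job in; it is judged then, once.
Trained networks look in a picture, given as the dict that the camera call returned (one of the last four; its "shot" number tells which), for a name from the list of things; names that differ only in an ending like _2 or _b are one class to them, and where a whole thing is asked for, a point or a joint stands for the part that bears it (a point fixed in the world has none). Each returns a list of dicts, best first, with "conf" (0 to 1); they miss things now and then, are a little off and sometimes report something else, mostly with a low value. They report only what shows in the picture. A call takes as long as a camera call. They do not tell look-alikes from the thing itself.
- models.look_for(picture, label): "pixel" ([row, column] in pixels, amid what is visible of it).
- models.masks_of(picture, label): "region" (480x640 bool, what is visible of it) and "pixel" ([row, column] in pixels, amid what is visible of it).
- models.spot_point(picture, label): "pixel" ([row, column] in pixels: a listed point, or the origin of a listed thing).
The state is a dict: "clock": time; "joints": joint angles; "joint_vel": joint speeds; "tau": joint torques, N m; "tcp_pos": TCP position; "orientation": TCP orientation; "wrist_force": force on the tool from outside, world axes, zero at the start; "torque": the same for the moment, N m; "gripper_width": finger opening in m; "grasp_force": force on a finger pad.
Only numpy, scipy, OpenCV 4.12 (cv2) and the standard library are available. Lean on these libraries where they do the work, as an engineer would, in place of code of your own. Each camera call takes 0.05 s, during which the arm holds its last target. There are 200 camera calls.

## Working session

There is one attempt and no reset: what is moved stays moved. The work goes in short steps, Python scripts to look and compute and a tool call to move; the robot and the scene stay as the last step left them, time stands still between calls to the robot, and variables do not carry over. Pictures are saved under pics/ and viewed, at most 14 in all, crops included, and the job is handed in when it is done.

Besides the shell and the picture viewer there is one more tool, called by a JSON object that holds its "op" and its "data". apply_moves: Moves the arm, as the interface text tells. Its arguments: {"type":"object","properties":{"targets":{"type":"array"},"squeeze":{"type":"number"}},"required":["targets"]}

```bash
mkdir -p pics; cat > h.py <<'E'
import numpy as np, cv2
from rig import telemetry, imaging, ctrl, models
def world(p,px,z=None):
    """pixel [row,col] -> world; via depth or, if z given, plane z"""
    r,c=px; u=(c-p['cx'])/p['fx']; v=(r-p['cy'])/p['fy']
    x,y=u,v
    for _ in range(20):
        s=1+p['k1']*(x*x+y*y); x,y=u/s,v/s
    T=np.array(p['T'])
    if z is None:
        r0,c0=int(round(r)),int(round(c)); w=p['z_map'][max(r0-2,0):r0+3,max(c0-2,0):c0+3]; w=w[w>0]
        d=np.median(w) if len(w) else np.nan
    else:
        d=(z-T[2,3])/(T[2,:3]@np.array([x,y,1]))
    return T[:3,:3]@(d*np.array([x,y,1]))+T[:3,3]
def cloud(p):
    r,c=np.mgrid[0:480,0:640]; u=(c-p['cx'])/p['fx']; v=(r-p['cy'])/p['fy']; x,y=u,v
    for _ in range(20):
        s=1+p['k1']*(x*x+y*y); x,y=u/s,v/s
    d=p['z_map']; P=np.stack([x*d,y*d,d],-1); T=np.array(p['T']); W=P@T[:3,:3].T+T[:3,3]; W[d<=0]=np.nan
    return W
def save(p,n): cv2.imwrite('pics/'+n,p['image'][:,:,::-1])
E
cat > a.py <<'E'
from h import *
np.set_printoptions(precision=3,suppress=True)
s=telemetry.observe(); print(s['clock'],s['tcp_pos'],s['orientation'],s['gripper_width'])
for cam in ['top','side']:
    p=imaging.capture(cam); save(p,cam+'0.png'); print(cam,np.array(p['T'])[:3,3],p['fx'])
    for l in ['rack','trough','notch','bolt_knob','hook_stand','hook_hinge','hook_pin','hook_seat','pail','pail_bail','flask1','crucible','clamp','brush']:
        for d in models.spot_point(p,l)[:6]:
            if d['conf']>.2: print(l,round(d['conf'],2),np.array(d['pixel']).round(),world(p,d['pixel']))
E
python3 a.py
```

```text
0.0 [0.272 0.562 0.239] [-3.14   0.     2.691] 0.08543583599963683
top [ 0.44  -0.028  1.778] 601.3452258383581
rack 0.95 [231. 385.] [ 0.572 -0.187  0.006]
trough 0.63 [229. 386.] [ 0.578 -0.189  0.006]
notch 0.85 [238. 340.] [ 0.554 -0.054  0.009]
notch 0.75 [280. 213.] [0.43  0.318 0.008]
bolt_knob 0.42 [233. 271.] [0.559 0.137 0.127]
hook_stand 0.8 [203. 221.] [0.658 0.297 0.012]
hook_hinge 0.95 [205. 188.] [0.629 0.348 0.2  ]
hook_hinge 0.7 [170. 365.] [ 0.752 -0.128  0.031]
hook_hinge 0.24 [269. 257.] [0.461 0.184 0.047]
hook_pin 0.55 [212. 220.] [0.609 0.264 0.203]
hook_pin 0.36 [270. 342.] [ 0.459 -0.06   0.047]
hook_pin 0.25 [236. 342.] [ 0.555 -0.06   0.046]
hook_seat 0.65 [208. 206.] [0.622 0.301 0.204]
hook_seat 0.61 [230. 383.] [ 0.577 -0.182  0.005]
hook_seat 0.45 [236. 341.] [ 0.556 -0.057  0.044]
pail 0.66 [279. 212.] [0.434 0.321 0.009]
pail_bail 0.98 [283. 198.] [0.422 0.325 0.176]
flask1 0.64 [270. 256.] [0.46  0.187 0.047]
flask1 0.56 [278. 378.] [ 0.435 -0.161  0.047]
flask1 0.51 [303. 349.] [ 0.363 -0.078  0.048]
flask1 0.49 [279. 305.] [0.434 0.047 0.048]
flask
[... 632 characters left out ...]
.631 0.343 0.205]
hook_pin 0.48 [145. 285.] [0.687 0.571 0.001]
hook_seat 0.51 [142. 289.] [0.626 0.307 0.203]
hook_seat 0.27 [146. 289.] [0.617 0.285 0.206]
pail 0.83 [211. 221.] [0.42  0.303 0.032]
pail_bail 0.94 [171. 214.] [0.426 0.321 0.152]
flask1 0.95 [317. 273.] [ 0.451 -0.079  0.031]
flask1 0.86 [358. 275.] [ 0.424 -0.181  0.033]
flask1 0.73 [287. 246.] [0.417 0.023 0.031]
flask1 0.67 [341. 233.] [ 0.353 -0.109  0.033]
flask1 0.65 [245. 246.] [0.453 0.166 0.022]
flask1 0.65 [143. 285.] [0.69  0.581 0.004]
crucible 0.69 [240. 358.] [0.723 0.069 0.033]
clamp 0.66 [307. 408.] [ 0.758 -0.143  0.001]
brush 0.77 [463. 356.] [ 0.501 -0.43   0.017]
brush 0.67 [145. 287.] [0.616 0.292 0.203]
```

```bash
python3 - <<'E'
import cv2
a=cv2.imread('pics/top0.png');cv2.imwrite('pics/topc.png',cv2.resize(a[130:340,160:500],None,fx=2.3,fy=2.3,interpolation=2))
a=cv2.imread('pics/side0.png');cv2.imwrite('pics/sidec.png',cv2.resize(a[110:410,180:460],None,fx=2,fy=2,interpolation=2))
E
```

```text
(no output)
```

View pics/topc.png

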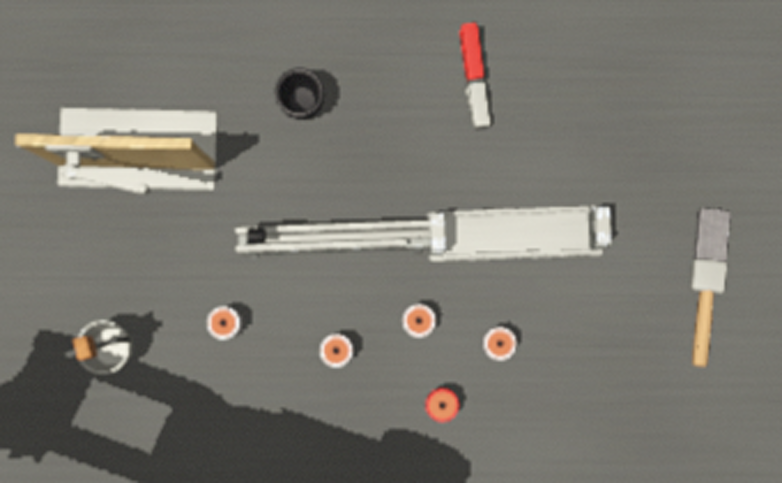

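View pics/sidec.png

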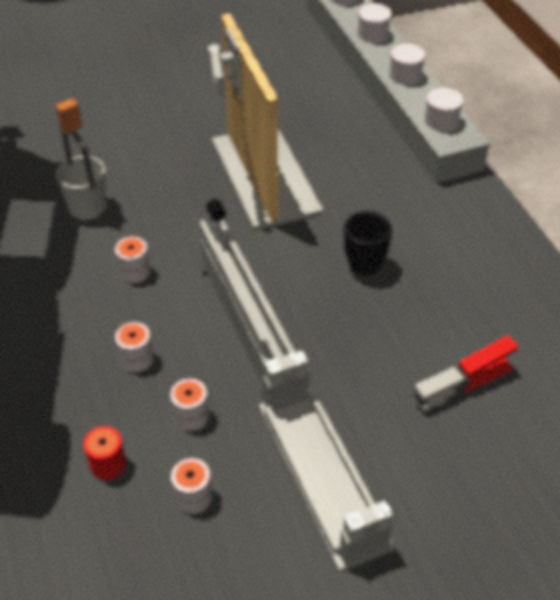

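The four flasks are the white/aluminium ones with a clay face, at top pixels (270,256), (279,305), (270,342) and (278,378). The all-red one at (303,349) is the look-alike, which the enlarged crop confirms. Next I'll measure precisely.

```bash
cat > m.py <<'E'
from h import *
np.set_printoptions(precision=4,suppress=True)
p=imaging.capture('top'); W=cloud(p); X,Y,Z=W[...,0],W[...,1],W[...,2]
def sel(x0,x1,y0,y1,z0,z1): return W[(X>x0)&(X<x1)&(Y>y0)&(Y<y1)&(Z>z0)&(Z<z1)]
for d in models.masks_of(p,'flask1')[:6]:
    q=W[d['region']]; q=q[(q[:,2]>.038)]; 
    if len(q)<5: continue
    c=p['image'][d['region']].mean(0); o=(np.nanpercentile(q,2,0)+np.nanpercentile(q,98,0))/2
    print('flask',round(d['conf'],2),np.array(d['pixel']).round(),o,c.round(),len(q))
rk=sel(.5,.65,-.32,.19,.065,.09); c,(w,h),a=cv2.minAreaRect(rk[:,:2].astype(np.float32)); print('rack high',c,w,h,a)
rb=sel(.5,.65,-.32,.19,.07,.09)
for y0,y1 in[(-.32,-.24),(-.12,-.06)]:
    q=rb[(rb[:,1]>y0)&(rb[:,1]<y1)]; print('blk',len(q),q.mean(0),np.percentile(q,3,0),np.percentile(q,97,0))
q=sel(.5,.65,.0,.19,.068,.09);l=cv2.fitLine(q[:,:2].astype(np.float32),cv2.DIST_L2,0,.01,.01).ravel();print('barrel',l,'yaw',np.arctan2(-l[0],l[1]))
q=sel(.5,.65,-.27,-.11,.014,.026);print('walls',len(q))
for s in (q[q[:,0]<.574],q[q[:,0]>.574]):
    if len(s)>10: print(cv2.fitLine(s[:,:2].astype(np.float32),cv2.DIST_L2,0,.01,.01).ravel(),np.percentile(s[:,0],[5,95]))
q=sel(.5,.65,-.27,-.11,.002,.010);print('floor',len(q),cv2.minAreaRect(q[:,:2].astype(np.float32)))
q=sel(.5,.62,.09,.18,.1,.15);print('knob',len(q),(q.min(0)+q.max(0))/2,q.max(0))
q=sel(.55,.75,.15,.45,.209,.217);print('board',len(q),cv2.minAreaRect(q[:,:2].astype(np.float32)),cv2.fitLine(q[:,:2].astype(np.float32),cv2.DIST_L2,0,.01,.01).ravel())
q=sel(.55,.655,.2,.42,.195,.235);print('arm',len(q),cv2.minAreaRect(q[:,:2].astype(np.float32)))
m=models.masks_of(p,'pail')[0];q=W[m['region']];q=q[q[:,2]>.055];g=q[q[:,2]>.165];print('grip',g.mean(0),len(g),cv2.minAreaRect(g[:,:2].astype(np.float32)))
r=q[(q[:,2]<.072)];print('rim',len(r),cv2.minEnclosingCircle(r[:,:2].astype(np.float32)))
E
python3 m.py
```

```text
flask 0.74 [276. 377.] [ 0.4335 -0.1598  0.0467] [207. 161. 138.] 144
flask 0.74 [306. 346.] [ 0.3567 -0.0891  0.0464] [219. 126.  92.] 132
flask 0.6 [270. 344.] [ 0.4599 -0.0582  0.0471] [222. 159. 128.] 115
flask 0.47 [272. 255.] [0.4601 0.1847 0.0465] [212. 165. 140.] 148
flask 0.43 [280. 306.] [0.4241 0.0439 0.0473] [215. 165. 139.] 146
rack high (0.5691046714782715, -0.06536519527435303) 0.043714698404073715 0.46033817529678345 2.244797468185425
blk 97 [ 0.5771 -0.285   0.0791] [ 0.5562 -0.2933  0.0717] [ 0.5985 -0.277   0.0872]
blk 109 [ 0.5705 -0.0793  0.0791] [ 0.5483 -0.088   0.0707] [ 0.5907 -0.063   0.086 ]
barrel [ 0.0582 -0.9983  0.5644  0.0743] yaw -3.0833676
walls 203
[ 0.0402 -0.9992  0.5485 -0.1882] [0.5428 0.5658]
[ 0.008  -1.      0.5987 -0.1926] [0.5783 0.6045]
floor 1098 ((0.5760912895202637, -0.19031280279159546), (0.1593656986951828, 0.14765042066574097), 89.89022064208984)
knob 60 [0.5625 0.1374 0.1264] [0.5712 0.1488 0.1372]
board 311 ((0.6399024128913879, 0.30428874492645264), (0.20284351706504822, 0.06285543739795685), 87.44345092773438) [0.0263 0.9997 0.6588 0.3033]
arm 178 ((0.6332809329032898, 0.3037737309932709), (0.11639713495969772, 0.0345211923122406), 78.67923736572266)
grip [0.4297 0.3298 0.1765] 66 ((0.4300461411476135, 0.33080053329467773), (0.02525959350168705, 0.01673169434070587), 11.63590145111084)
rim 78 ((0.43046829104423523, 0.33041316270828247), 0.033458270132541656)
```

{"op": "apply_moves", "data": {"targets": [[0.5,[0.02,-0.025,0.02],[0,0,-0.94]],[0.5,[0.02,-0.025,0.02],[0,0,-0.94]],[0.5,[0.027,-0.025,0.008],[0,0,-0.94]],[0.5,[0.027,-0.025,0.008],[0,0,-0.94]],[0.5,[0.027,-0.025,0.008],[0,0,-0.94]],[0.5,[0.027,-0.025,0.008],[0,0,-0.94]],[0.5,[0.027,-0.025,0.008],[0,0,-0.94]],[0.5,[0.027,-0.025,0.008],[0,0,-0.94]],[0.5,[0.027,-0.025,0],[0,0,-0.94]],[0.5,[0.027,-0.025,0],[0,0,-0.94]],[0.5,[0.027,-0.025,0],[0,0,-0.94]],[0.5,[0.027,-0.025,0],[0,0,-0.94]]]}}

```text
clock: 2.85
tcp_pos: [0.5833, 0.2614, 0.3274]
orientation: [3.141, -0.0, 1.333]
wrist_force: [-0.1, 0.3, -0.5]
gripper_width: 0.0427
grasp_force: 0.0
```

```bash
python3 - <<'E'
from h import *
np.set_printoptions(precision=4,suppress=True)
s=telemetry.observe(); print(s['clock'],s['tcp_pos'],s['orientation'],s['gripper_width'],s['joints'])
p=imaging.capture('wrist'); save(p,'w1.png'); print(np.array(p['T']))
for l in ['hook_hinge','hook_pin','hook_seat']:
    for d in models.spot_point(p,l)[:2]: print(l,round(d['conf'],2),np.array(d['pixel']).round(),world(p,d['pixel']),world(p,d['pixel'],.226 if 'pin' in l else .206))
E
```

```text
2.85 [0.5833 0.2614 0.3274] [ 3.1414 -0.0002  1.3325] 0.0427157464668193 [0.4189 0.3084 1.4999 0.0001 1.333  0.6572]
[[ 0.9719 -0.2246 -0.0707  0.6022]
 [-0.2355 -0.9273 -0.2911  0.3371]
 [-0.0002  0.2996 -0.9541  0.4618]
 [ 0.      0.      0.      1.    ]]
hook_hinge 0.68 [122. 355.] [0.631  0.3407 0.2058] [0.631  0.3407 0.206 ]
hook_pin 0.78 [247. 353.] [0.6094 0.2545 0.226 ] [0.6094 0.2545 0.226 ]
hook_seat 0.83 [185. 355.] [0.6212 0.2965 0.2061] [0.6212 0.2965 0.206 ]
```

View pics/w1.png

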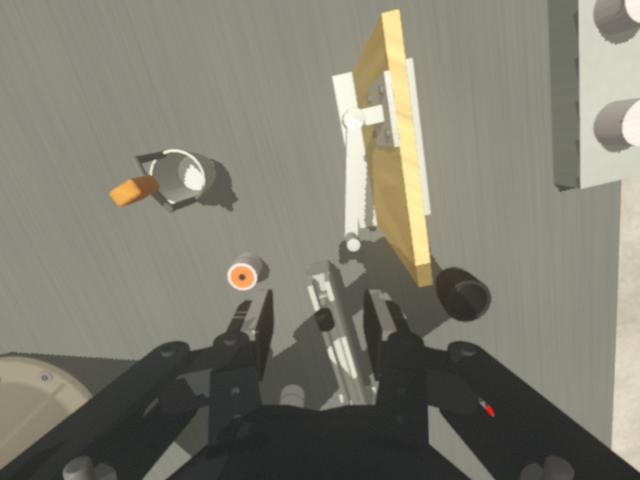

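The pin tip is at pixel (247,353) and the hinge at (122,355). The arm is folded, at about 0.22 rad. I'll descend over the pin and close on it.

{"op": "apply_moves", "data": {"targets": [[0.5,[0.026,-0.007,0],[0,0,0]],[0.5,[0,0,-0.045],[0,0,0]],[0.5,[0,0,-0.045],[0,0,0]],[0.5,[0,0,-0.015],[0,0,0]],[0.5,[0,0,0],[0,0,0]],[0.0,[0,0,0],[0,0,0]],[0.0,[0,0,0],[0,0,0]],[0.0,[0,0,0],[0,0,0]],[0.0,[0,0,0],[0,0,0]],[0.0,[0,0,0],[0,0,0]]], "squeeze": 20}}

```text
clock: 4.05
tcp_pos: [0.6095, 0.2563, 0.2247]
orientation: [3.139, -0.003, 1.337]
wrist_force: [-0.2, 2.4, 7.1]
gripper_width: 0.0082
grasp_force: 19.8
```

{"op": "apply_moves", "data": {"targets": [[0.0,[-0.0096,0.003,0.003],[0,0,-0.944]],[0.0,[-0.0092,0.0041,0],[0,0,-0.944]],[0.0,[-0.0087,0.0051,0],[0,0,-0.944]],[0.0,[-0.008,0.006,0],[0,0,-0.944]],[0.0,[-0.0073,0.0069,0],[0,0,-0.944]],[0.0,[-0.0065,0.0077,0],[0,0,-0.944]],[0.0,[-0.0056,0.0084,0],[0,0,-0.944]],[0.0,[-0.0046,0.0089,0],[0,0,-0.944]],[0.0,[-0.0036,0.0094,0],[0,0,-0.944]],[0.0,[-0.0025,0.0097,0],[0,0,-0.944]],[0.0,[-0.0013,0.01,0],[0,0,-0.944]],[0.0,[-0.0002,0.01,0],[0,0,-0.944]]]}}

```text
clock: 5.25
tcp_pos: [0.5413, 0.3447, 0.2252]
orientation: [3.141, -0.0, -0.027]
wrist_force: [3.8, -0.6, -6.8]
gripper_width: 0.0084
grasp_force: 20.3
```

{"op": "apply_moves", "data": {"targets": [[0.0,[0,0.002,0],[0,0,0]],[0.5,[0,0,0],[0,0,0]],[0.5,[0,0,0],[0,0,0]],[0.5,[0,0,0],[0,0,0]],[0.5,[0,0,0.02],[0,0,0]],[0.5,[0,0,0.04],[0,0,0]],[0.5,[0,0,0.04],[0,0,0]],[0.5,[-0.037,-0.005,0],[0,0,0.95]],[0.5,[-0.037,-0.005,0],[0,0,0.95]],[0.5,[-0.037,-0.005,0],[0,0,0]],[0.5,[0,0,0],[0,0,0]]]}}

```text
clock: 6.35
tcp_pos: [0.4266, 0.3311, 0.3259]
orientation: [-3.141, 0.001, 0.207]
wrist_force: [-0.9, 0.5, 0.2]
gripper_width: 0.0426
grasp_force: 0.0
```

```bash
cat > hk.py <<'E'
from h import *
np.set_printoptions(precision=4,suppress=True)
s=telemetry.observe(); print(s['clock'],s['tcp_pos'],s['orientation'],s['gripper_width'],s['joints'])
for cam in ('wrist','top'):
    p=imaging.capture(cam); save(p,cam+'_%d.png'%p['shot'])
    print(cam,p['shot'])
    for l,z in [('hook_hinge',.206),('hook_pin',.226),('hook_seat',.206),('pail_bail',.135),('pail',0)]:
        for d in models.spot_point(p,l)[:1]: print(l,round(d['conf'],2),np.array(d['pixel']).round(),world(p,d['pixel']),world(p,d['pixel'],z))
    W=cloud(p)
    for m in models.masks_of(p,'pail')[:1]:
        q=W[m['region']];zm=np.nanmax(q[:,2]);g=q[q[:,2]>.168];print('grip',zm,g.mean(0),len(g),cv2.minAreaRect(g[:,:2].astype(np.float32)) if len(g)>3 else 0)
E
python3 hk.py
```

```text
6.35 [0.4266 0.3311 0.3259] [-3.1411  0.001   0.2074] 0.04255368039476824 [0.6566 0.1457 1.7108 0.001  1.2858 2.0198]
wrist 5
hook_pin 0.65 [ 77. 330.] [0.5399 0.3485 0.2259] [0.5399 0.3485 0.226 ]
hook_seat 0.77 [ 20. 346.] [0.5793 0.3453 0.2057] [0.5792 0.3453 0.206 ]
pail_bail 0.86 [216. 317.] [0.4381 0.3353 0.1776] [0.4284 0.3334 0.135 ]
pail 0.76 [196. 314.] [0.4247 0.3371 0.004 ] [0.424 0.337 0.   ]
grip 0.1798477518991407 [0.4304 0.3324 0.1771] 502 ((0.42948266863822937, 0.3321569859981537), (0.024752119556069374, 0.0160086490213871), 16.983074188232422)
top 6
hook_hinge 0.82 [204. 190.] [0.6314 0.3431 0.2048] [0.6313 0.3428 0.206 ]
hook_pin 0.59 [240. 186.] [0.5484 0.4002 0.0019] [0.5347 0.3461 0.226 ]
hook_seat 0.72 [221. 190.] [0.585  0.342  0.2043] [0.5848 0.3416 0.206 ]
pail_bail 0.74 [281. 198.] [0.4283 0.3223 0.1867] [0.428  0.3337 0.135 ]
pail 0.82 [278. 212.] [0.4376 0.3037 0.0914] [0.4374 0.3217 0.    ]
grip 0.18635433130862822 [0.4221 0.3281 0.1775] 19 ((0.4218674600124359, 0.3277333080768585), (0.007842072285711765, 0.014959758147597313), 18.18667221069336)
```

{"op": "apply_moves", "data": {"targets": [[0.5,[0.003,0.001,-0.02],[0,0,0.7]],[0.5,[0,0,-0.045],[0,0,0]],[0.5,[0,0,-0.045],[0,0,0]],[0.5,[0,0,-0.04],[0,0,0]],[0.5,[0,0,-0.021],[0,0,0]],[0.5,[0,0,0],[0,0,0]],[0.0,[0,0,0],[0,0,0]],[0.0,[0,0,0],[0,0,0]],[0.0,[0,0,0],[0,0,0]],[0.0,[0,0,0],[0,0,0]],[0.0,[0,0,0],[0,0,0]],[0.0,[0,0,0.01],[0,0,0]]], "squeeze": 50}}

```text
clock: 8.25
tcp_pos: [0.4328, 0.3324, 0.1643]
orientation: [3.141, 0.001, 0.29]
wrist_force: [-0.1, -1.0, -3.5]
gripper_width: 0.0147
grasp_force: 48.9
```

{"op": "apply_moves", "data": {"targets": [[0.0,[0,0,0.02],[0,0,0]],[0.0,[0,0,0.03],[0,0,0]],[0.0,[0,0,0.03],[0,0,-0.7]],[0.0,[0,0,0.02],[0,0,-0.7]],[0.0,[0,0.003,0],[0,0,-0.7]],[0.0,[0,0.003,0],[0,0,-0.65]],[0.0,[0.015,0.003,0],[0,0,0]],[0.0,[0.02,0.003,0],[0,0,0]],[0.0,[0.02,0.003,0],[0,0,0]],[0.0,[0.01,0,0],[0,0,0]],[0.0,[0,0,0],[0,0,0]],[0.0,[0,0,0],[0,0,0]]]}}

```text
clock: 9.45
tcp_pos: [0.4978, 0.3474, 0.264]
orientation: [3.141, 0.001, -0.04]
wrist_force: [-0.1, 0.2, -2.9]
gripper_width: 0.0151
grasp_force: 48.9
```

```bash
python3 hk.py; python3 - <<'E'
from h import *
p=imaging.capture('side'); cv2.imwrite('pics/s2.png',cv2.resize(p['image'][80:260,180:360],None,fx=3,fy=3)[:,:,::-1])
E
```

```text
9.45 [0.4978 0.3474 0.264 ] [ 3.141   0.0012 -0.04  ] 0.01510068964142717 [0.6067 0.3038 1.6465 0.0002 1.1927 2.2174]
wrist 7
hook_hinge 0.16 [128. 318.] [0.5799 0.3453 0.2059] [0.5799 0.3453 0.206 ]
hook_pin 0.85 [206. 320.] [0.5407 0.3455 0.226 ] [0.5407 0.3455 0.226 ]
hook_seat 0.9 [127. 318.] [0.5803 0.3452 0.2059] [0.5803 0.3452 0.206 ]
pail_bail 0.96 [301. 318.] [0.5047 0.3483 0.2639] [0.4367 0.3512 0.135 ]
pail 0.78 [234. 319.] [0.492  0.3478 0.1117] [0.4595 0.3488 0.    ]
grip 0.2877653523776645 [0.4972 0.3481 0.2467] 5543 ((0.4944797158241272, 0.35035449266433716), (0.07117901742458344, 0.06490182131528854), 35.62876510620117)
top 8
hook_hinge 0.71 [209. 190.] [0.6179 0.3415 0.2073] [0.6181 0.3418 0.206 ]
hook_pin 0.64 [238. 187.] [0.5395 0.3465 0.2193] [0.5391 0.3449 0.226 ]
hook_seat 0.52 [223. 190.] [0.5811 0.3411 0.2036] [0.5808 0.3405 0.206 ]
pail_bail 0.59 [258. 181.] [0.4749 0.2564 0.6371] [0.4902 0.3818 0.135 ]
grip 0.23403382197334177 [0.5838 0.3429 0.2075] 161 ((0.5867247581481934, 0.3431035280227661), (0.012760570272803307, 0.09850478172302246), 87.12476348876953)
```

View pics/s2.png

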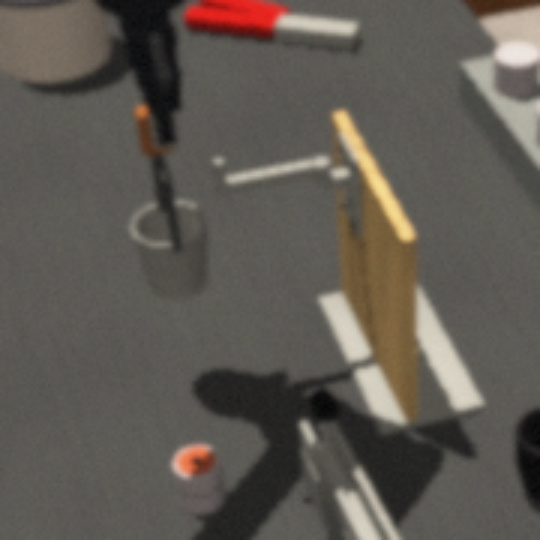

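{"op": "apply_moves", "data": {"targets": [[0.0,[0.02,-0.001,0],[0,0,0]],[0.0,[0.025,-0.001,0],[0,0,0]],[0.0,[0.025,0,0],[0,0,0]],[0.0,[0.014,0,0],[0,0,0]],[0.0,[0,0,0],[0,0,0]],[0.0,[0,0,-0.012],[0,0,0]],[0.0,[0,0,-0.01],[0,0,0]],[0.0,[0,0,-0.006],[0,0,0]],[0.0,[0,0,-0.004],[0,0,0]],[0.0,[0,0,0],[0,0,0]],[0.0,[0,0,0],[0,0,0]]]}}

```text
clock: 11.3
tcp_pos: [0.5815, 0.3457, 0.2326]
orientation: [3.141, 0.001, -0.04]
wrist_force: [-3.7, -1.1, 2.2]
gripper_width: 0.0151
grasp_force: 49.7
```

{"op": "apply_moves", "data": {"targets": [[0.15,[0,0,0.001],[0,0,0]],[0.3,[0,0,0],[0,0,0]],[0.5,[0,0,0],[0,0,0]],[0.5,[0,0,0],[0,0,0]],[0.5,[0,0,0.01],[0,0,0]],[0.5,[0,0,0.02],[0,0,0]],[0.5,[0,0,0.04],[0,0,0]],[0.5,[-0.03,-0.03,0.02],[0,0,0]],[0.5,[-0.035,-0.03,0],[0,0,0]],[0.5,[-0.03,-0.03,0],[0,0,0]],[0.9,[-0.03,-0.03,0],[0,0,0]],[0.9,[0,-0.03,0],[0,0,0]]]}}

```text
clock: 12.5
tcp_pos: [0.4542, 0.1947, 0.3242]
orientation: [-3.141, 0.0, -0.039]
wrist_force: [-0.2, 0.6, -0.2]
gripper_width: 0.0707
grasp_force: 0.0
```

```bash
python3 m.py | grep -E "flask|knob"; python3 - <<'E'
from h import *
a=imaging.capture('side')['image'][80:300,180:380]
cv2.imwrite('pics/s3.png',cv2.resize(a,None,fx=2.5,fy=2.5)[:,:,::-1])
E
```

```text
flask 0.7 [230. 362.] [ 0.5698 -0.0651  0.085 ] [170. 169. 160.] 1161
flask 0.68 [282. 305.] [0.424  0.0438 0.0472] [161. 121. 102.] 143
flask 0.61 [270. 343.] [ 0.4629 -0.0595  0.0473] [152. 110.  91.] 133
flask 0.58 [280. 377.] [ 0.4322 -0.1599  0.0461] [215. 161. 134.] 140
flask 0.48 [306. 349.] [ 0.3582 -0.0891  0.0466] [122.  62.  45.] 131
knob 60 [0.5622 0.1368 0.1273] [0.571  0.1482 0.138 ]
```

View pics/s3.png

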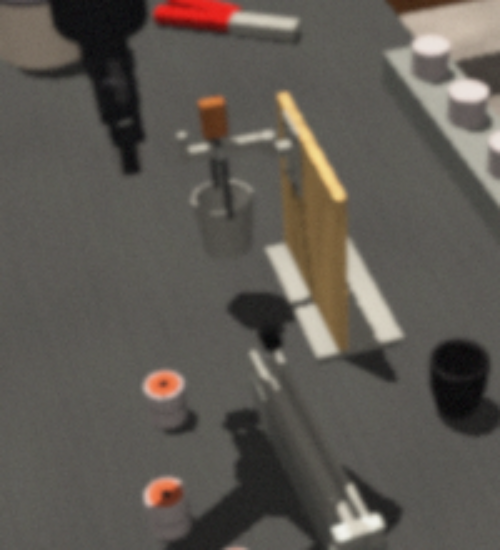

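{"op": "apply_moves", "data": {"targets": [[1,[0,-0.005,0],[0,0,1]],[1,[0,-0.005,0],[0,0,1]],[1,[0,-0.005,0],[0,0,1]],[1,[0,-0.005,0],[0,0,1]],[1,[0,-0.005,0],[0,0,1]],[1,[0,0,0],[0,0,1]],[1,[0,0,0],[0,0,1]],[1,[0,0,0],[0,0,1]],[1,[0,0,0],[0,0,1]],[1,[0,0,0],[0,0,1]],[1,[0,0,0],[0,0,1]],[1,[0,0,0],[0,0,1]]]}}

```text
clock: 13.9
tcp_pos: [0.4579, 0.1719, 0.3234]
orientation: [3.142, -0.0, 1.405]
wrist_force: [0.1, 0.2, -0.1]
gripper_width: 0.0856
grasp_force: 0.0
```

{"op": "apply_moves", "data": {"targets": [[1,[0,0,0],[0,0,1]],[1,[0,0,0],[0,0,0.75]],[1,[0,0,0],[0,0,0]]]}}

```text
clock: 14.2
tcp_pos: [0.4578, 0.1718, 0.3234]
orientation: [3.142, -0.0, 1.612]
wrist_force: [0.4, -0.3, -0.7]
gripper_width: 0.0853
grasp_force: 0.0
```

```bash
cat > f.py <<'E'
from h import *
np.set_printoptions(precision=4,suppress=True)
s=telemetry.observe(); print(s['clock'],s['tcp_pos'],s['orientation'],s['gripper_width'],s['joints'])
p=imaging.capture('wrist'); save(p,'wf_%d.png'%p['shot']); W=cloud(p)
for d in models.masks_of(p,'flask1')[:6]:
    q=W[d['region']]; 
    if np.sum(q[:,2]>.03)<20: continue
    zt=np.nanpercentile(q[:,2],90); q=q[(q[:,2]>zt-.004)&(q[:,2]<zt+.004)]
    (c,r)=cv2.minEnclosingCircle(q[:,:2].astype(np.float32))
    print('flask',round(d['conf'],2),np.array(d['pixel']).round(),np.array(c),round(r,4),zt,p['image'][d['region']].mean(0).round())
E
python3 f.py
```

```text
14.2 [0.4578 0.1718 0.3234] [ 3.1415 -0.0004  1.6118] 0.08527597824869251 [0.3557 0.0606 1.8124 0.0003 1.2684 0.3147]
flask 0.94 [346. 311.] [ 0.4606 -0.0586] 0.0201 0.0468136235361159 [217. 186. 154.]
flask 0.9 [286. 293.] [0.4241 0.0445] 0.0201 0.0469333197783414 [225. 196. 161.]
flask 0.82 [189. 320.] [0.459  0.1858] 0.0199 0.047286778378027125 [245. 211. 168.]
flask 0.73 [394. 292.] [ 0.4337 -0.1489] 0.0166 0.04451041680775786 [182. 174. 163.]
flask 0.65 [362. 242.] [ 0.3564 -0.0873] 0.0198 0.046687097066238095 [169.  72.  52.]
```

{"op": "apply_moves", "data": {"targets": [[1,[0.001,0.014,-0.04],[0,0,0]],[1,[0,0,-0.048],[0,0,0]],[1,[0,0,-0.048],[0,0,0]],[1,[0,0,-0.048],[0,0,0]],[1,[0,0,-0.048],[0,0,0]],[1,[0,0,-0.04],[0,0,0]],[1,[0,0,-0.025],[0,0,0]],[1,[0,0,0],[0,0,0]],[0.3,[0,0,0],[0,0,0]],[0.3,[0,0,0],[0,0,0]],[0.3,[0,0,0],[0,0,0]],[0.3,[0,0,0],[0,0,0]]], "squeeze": 40}}

```text
clock: 15.5
tcp_pos: [0.4591, 0.1852, 0.028]
orientation: [3.139, -0.001, 1.61]
wrist_force: [-1.6, -0.4, 8.5]
gripper_width: 0.0395
grasp_force: 39.2
```

{"op": "apply_moves", "data": {"targets": [[0.3,[0,0,0.02],[0,0,0]],[0.3,[0,0,0.04],[0,0,0]],[0.3,[0,0,0.05],[0,0,0]],[0.3,[0.016,-0.0427,0],[0,0,0]],[0.3,[0.016,-0.0427,0],[0,0,0]],[0.3,[0.016,-0.0427,0],[0,0,0]],[0.3,[0.016,-0.0427,0],[0,0,0]],[0.3,[0.016,-0.0427,0],[0,0,0]],[0.3,[0.016,-0.0427,0],[0,0,0]],[0.3,[0.016,-0.0427,0],[0,0,0]],[0.3,[0,0,0],[0,0,0]],[0.3,[0,0,0],[0,0,0]]]}}

```text
clock: 16.7
tcp_pos: [0.5701, -0.1151, 0.1368]
orientation: [3.141, -0.0, 1.607]
wrist_force: [-0.4, 0.3, -2.4]
gripper_width: 0.0387
grasp_force: 41.5
```

```bash
cat > r.py <<'E'
from h import *
np.set_printoptions(precision=4,suppress=True)
s=telemetry.observe(); print(s['clock'],s['tcp_pos'],s['orientation'],s['gripper_width'])
for cam in ['wrist','top']:
    p=imaging.capture(cam)
    if cam=='wrist': save(p,'wr_%d.png'%p['shot'])
    for l,z in [('rack',0),('trough',.006),('notch',.064),('bolt_knob',None)]:
        for d in models.spot_point(p,l)[:1]: print(cam,l,round(d['conf'],2),np.array(d['pixel']).round(),world(p,d['pixel'],z))
E
python3 r.py; ls pics/wr*
```

```text
16.7 [ 0.5701 -0.1151  0.1368] [ 3.1411 -0.0001  1.6073] 0.03873222174973857
wrist trough 0.7 [258. 531.] [ 0.7542 -0.1286  0.006 ]
wrist notch 0.88 [172. 299.] [ 0.5573 -0.058   0.064 ]
top rack 0.64 [231. 384.] [ 0.5742 -0.1853  0.    ]
top trough 0.71 [232. 385.] [ 0.5687 -0.1873  0.006 ]
top notch 0.66 [234. 343.] [ 0.5594 -0.0633  0.064 ]
top bolt_knob 0.69 [231. 384.] [ 0.535  -0.1407  0.5027]
pics/wr_13.png
pics/wrist_5.png
pics/wrist_7.png
```

View pics/wr_13.png

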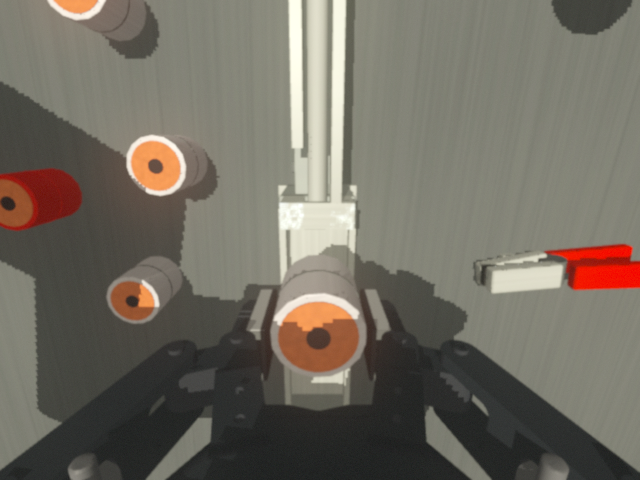

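```bash
python3 - <<'E'
from h import *
np.set_printoptions(precision=4,suppress=True)
p=imaging.capture('wrist'); W=cloud(p);X,Y,Z=W[...,0],W[...,1],W[...,2]
q=W[(Z>.074)&(Z<.084)&(X>.52)&(X<.62)&(Y<.3)&(Y>-.1)]; print(len(q))
for y in np.arange(-.09,.16,.02):
    s=q[abs(q[:,1]-y)<.004]
    if len(s)>3: print(round(y,3),len(s),np.percentile(s[:,0],[1,99]),(np.percentile(s[:,0],1)+np.percentile(s[:,0],99))/2)
print('block',np.percentile(q[(abs(q[:,0]-.57)<.006)][:,1],[1,50,99]))
E
```

```text
6219
-0.09 445 [0.548  0.5909] 0.5694176969212741
-0.07 241 [0.5632 0.5905] 0.576817366541724
-0.05 157 [0.5762 0.5821] 0.5791632774253181
-0.03 362 [0.5535 0.5814] 0.5674222271313271
-0.01 381 [0.553  0.5802] 0.56660188202918
0.01 423 [0.5522 0.5794] 0.5657999697170678
0.03 189 [0.5515 0.5787] 0.565078589844026
block [-0.0893 -0.0736  0.0288]
```

The held flask is over the trough, with the trough end block at row ~215. The axis fit agrees, so I'll lower it.

{"op": "apply_moves", "data": {"targets": [[0.3,[0.0005,0.001,-0.03],[0,0,0]],[0.3,[0,0,-0.035],[0,0,0]],[0.3,[0,0,-0.02],[0,0,0]],[0.3,[0,0,-0.01],[0,0,0]],[0.3,[0,0,-0.006],[0,0,0]],[0.3,[0,0,0],[0,0,0]],[0.3,[0,0,0],[0,0,0]]]}}

```text
clock: 17.95
tcp_pos: [0.5715, -0.1133, 0.0362]
orientation: [3.14, 0.0, 1.61]
wrist_force: [-0.6, -0.1, -2.6]
gripper_width: 0.0388
grasp_force: 41.4
```

{"op": "apply_moves", "data": {"targets": [[0.3,[0,0,-0.002],[0,0,0]],[0.4,[0,0,0],[0,0,0]],[0.65,[0,0,0],[0,0,0]],[0.65,[0,0,0],[0,0,0]],[0.65,[0,0,0.02],[0,0,0]],[0.65,[0,0,0.04],[0,0,0]],[0.65,[0,0,0.04],[0,0,0]],[1,[-0.03,0.032,0],[0,0,0]],[1,[-0.03,0.032,0],[0,0,0]],[1,[-0.03,0.032,0],[0,0,0]],[1,[-0.03,0.032,0],[0,0,0]],[1,[-0.027,0.03,0],[0,0,0]]]}}

```text
clock: 19.15
tcp_pos: [0.4221, 0.0459, 0.1335]
orientation: [3.141, -0.0, 1.609]
wrist_force: [0.5, 0.5, 0.3]
gripper_width: 0.0854
grasp_force: 0.0
```

```bash
python3 f.py;  python3 m.py | grep -E "flask|knob"
```

```text
19.15 [0.4221 0.0459 0.1335] [ 3.1414 -0.0002  1.6095] 0.08542210047279743 [0.1046 0.1902 2.1429 0.0002 0.8082 0.0657]
flask 0.85 [384. 233.] [ 0.3553 -0.0873] 0.0206 0.04646563010969282 [174.  69.  49.]
flask 0.76 [246. 321.] [0.4237 0.0445] 0.02 0.04695115789954926 [240. 209. 167.]
flask 0.69 [359. 356.] [ 0.4611 -0.0587] 0.0201 0.04664979522924906 [176. 144. 122.]
flask 0.73 [270. 343.] [ 0.4614 -0.0595  0.0472] [130.  93.  78.] 139
flask 0.59 [306. 348.] [ 0.358  -0.0877  0.0469] [124.  63.  45.] 134
flask 0.56 [231. 359.] [ 0.5727 -0.1131  0.051 ] [205. 160. 136.] 151
flask 0.46 [279. 376.] [ 0.4335 -0.1599  0.0471] [139.  98.  81.] 127
flask 0.29 [234. 369.] [ 0.5698 -0.0665  0.0854] [188. 187. 177.] 1155
knob 60 [0.5624 0.1376 0.1263] [0.5711 0.1488 0.1342]
```

{"op": "apply_moves", "data": {"targets": [[1,[0.0015,-0.0015,-0.04],[0,0,0]],[1,[0,0,-0.04],[0,0,0]],[1,[0,0,-0.027],[0,0,0]],[1,[0,0,0],[0,0,0]],[0.3,[0,0,0],[0,0,0]],[0.3,[0,0,0],[0,0,0]],[0.3,[0,0,0],[0,0,0]],[0.3,[0,0,0],[0,0,0]],[0.3,[0,0,0],[0,0,0]],[0.3,[0,0,0.02],[0,0,0]],[0.3,[0,0,0.04],[0,0,0]],[0.3,[0,0,0.05],[0,0,0]]]}}

```text
clock: 20.6
tcp_pos: [0.4239, 0.0433, 0.1372]
orientation: [-3.139, 0.0, 1.61]
wrist_force: [1.5, 0.2, -2.9]
gripper_width: 0.0389
grasp_force: 41.2
```

{"op": "apply_moves", "data": {"targets": [[0.3,[0.0248,-0.034,0],[0,0,0]],[0.3,[0.0248,-0.034,0],[0,0,0]],[0.3,[0.0248,-0.034,0],[0,0,0]],[0.3,[0.0248,-0.034,0],[0,0,0]],[0.3,[0.0248,-0.034,0],[0,0,0]],[0.3,[0.0246,-0.034,0],[0,0,0]],[0.3,[0,0,0],[0,0,0]],[0.3,[0,0,0],[0,0,0]]]}}

```text
clock: 21.4
tcp_pos: [0.5737, -0.1612, 0.1367]
orientation: [3.141, -0.0, 1.608]
wrist_force: [-0.2, 0.8, -1.8]
gripper_width: 0.0389
grasp_force: 41.5
```

{"op": "apply_moves", "data": {"targets": [[0.3,[-0.001,0,-0.03],[0,0,0]],[0.3,[0,0,-0.035],[0,0,0]],[0.3,[0,0,-0.02],[0,0,0]],[0.3,[0,0,-0.01],[0,0,0]],[0.3,[0,0,-0.0075],[0,0,0]],[0.3,[0,0,0],[0,0,0]],[0.4,[0,0,0],[0,0,0]],[0.65,[0,0,0],[0,0,0]],[0.65,[0,0,0],[0,0,0]],[0.65,[0,0,0.02],[0,0,0]],[0.65,[0,0,0.04],[0,0,0]],[0.65,[0,0,0.04],[0,0,0]]]}}

```text
clock: 22.6
tcp_pos: [0.5724, -0.1605, 0.1348]
orientation: [-3.141, -0.0, 1.61]
wrist_force: [0.7, -0.4, -0.5]
gripper_width: 0.0555
grasp_force: 0.0
```

{"op": "apply_moves", "data": {"targets": [[1,[-0.028,0.0257,0],[0,0,0]],[1,[-0.028,0.0257,0],[0,0,0]],[1,[-0.028,0.0257,0],[0,0,0]],[1,[-0.028,0.0257,0],[0,0,0]],[1,[0,0,0],[0,0,0]]]}}

```text
clock: 23.1
tcp_pos: [0.4567, -0.0557, 0.1337]
orientation: [-3.139, -0.001, 1.611]
wrist_force: [0.1, -0.4, 0.1]
gripper_width: 0.0853
grasp_force: 0.0
```

```bash
python3 f.py;  python3 m.py | grep -E "flask|knob"
```

```text
23.1 [ 0.4567 -0.0557  0.1337] [-3.1386 -0.001   1.6111] 0.08531148470413931 [-0.1249  0.2422  2.0704  0.0006  0.8322 -0.1657]
flask 0.88 [361. 283.] [ 0.4322 -0.1597] 0.0203 0.04665326321967862 [150. 121. 102.]
flask 0.82 [336. 484.] [ 0.5795 -0.1152] 0.0125 0.05298019918196316 [186. 139. 106.]
flask 0.71 [278. 186.] [ 0.356  -0.0882] 0.0205 0.046846605604948535 [182.  81.  51.]
flask 0.73 [231. 360.] [ 0.5729 -0.1129  0.0514] [139. 102.  86.] 147
flask 0.69 [163. 364.] [ 0.7767 -0.1308  0.0455] [203. 125. 116.] 176
flask 0.65 [228. 374.] [ 0.5744 -0.1595  0.0511] [151. 114.  96.] 154
flask 0.49 [308. 348.] [ 0.3568 -0.0877  0.0461] [160.  84.  61.] 141
knob 60 [0.5622 0.1373 0.1237] [0.5709 0.1492 0.1335]
```

```bash
python3 f.py; python3 - <<'E'
from h import *
p=imaging.capture('wrist'); W=cloud(p)
q=W[(abs(W[...,2]-.047)<.003)&(abs(W[...,0]-.46)<.05)&(abs(W[...,1]+.055)<.05)]
print(len(q), cv2.minEnclosingCircle(q[:,:2].astype(np.float32)) if len(q) else '')
E
```

```text
23.35 [ 0.4621 -0.0584  0.1342] [3.14   0.0004 1.6095] 0.08547835666620866 [-0.1288  0.2472  2.0619 -0.0001  0.8309 -0.1674]
flask 0.93 [275. 180.] [ 0.3554 -0.0881] 0.0203 0.046822690466429666 [175.  77.  49.]
flask 0.88 [243. 314.] [ 0.4611 -0.0592] 0.02 0.046952012685407093 [233. 190. 148.]
flask 0.85 [329. 474.] [ 0.581  -0.1143] 0.0117 0.05296996588141571 [176. 134. 105.]
flask 0.57 [355. 277.] [ 0.4319 -0.1601] 0.0205 0.04665629384029465 [151. 122. 102.]
flask 0.51 [365. 424.] [ 0.5552 -0.1617] 0.0055 0.05140741051630642 [133. 128. 118.]
2277 ((0.4610629677772522, -0.05930815264582634), 0.020059965550899506)
```

{"op": "apply_moves", "data": {"targets": [[1,[-0.001,-0.001,-0.04],[0,0,0]],[1,[0,0,-0.04],[0,0,0]],[1,[0,0,-0.0275],[0,0,0]],[1,[0,0,0],[0,0,0]],[0.3,[0,0,0],[0,0,0]],[0.3,[0,0,0],[0,0,0]],[0.3,[0,0,0],[0,0,0]],[0.3,[0,0,0],[0,0,0]],[0.3,[0,0,0],[0,0,0]],[0.3,[0,0,0.02],[0,0,0]],[0.3,[0,0,0.04],[0,0,0]],[0.3,[0,0,0.05],[0,0,0]]]}}

```text
clock: 24.7
tcp_pos: [0.4585, -0.0586, 0.1371]
orientation: [-3.139, -0.0, 1.61]
wrist_force: [0.7, -1.0, -2.7]
gripper_width: 0.0385
grasp_force: 41.1
```

{"op": "apply_moves", "data": {"targets": [[0.3,[0.0283,-0.0367,0],[0,0,0]],[0.3,[0.0283,-0.0367,0],[0,0,0]],[0.3,[0.0283,-0.0367,0],[0,0,0]],[0.3,[0.0284,-0.0367,0],[0,0,0]],[0.3,[0,0,0],[0,0,0]],[0.3,[0,0,0],[0,0,0]],[0.3,[0,0,0],[0,0,0]]]}}

```text
clock: 25.4
tcp_pos: [0.5722, -0.205, 0.1364]
orientation: [-3.141, -0.0, 1.61]
wrist_force: [0.0, 0.7, -2.1]
gripper_width: 0.0388
grasp_force: 41.5
```

{"op": "apply_moves", "data": {"targets": [[0.3,[0.0018,-0.001,-0.03],[0,0,0]],[0.3,[0,0,-0.035],[0,0,0]],[0.3,[0,0,-0.02],[0,0,0]],[0.3,[0,0,-0.01],[0,0,0]],[0.3,[0,0,-0.0072],[0,0,0]],[0.3,[0,0,0],[0,0,0]],[0.4,[0,0,0],[0,0,0]],[0.65,[0,0,0],[0,0,0]],[0.65,[0,0,0],[0,0,0]],[0.65,[0,0,0.02],[0,0,0]],[0.65,[0,0,0.04],[0,0,0]],[0.65,[0,0,0.04],[0,0,0]]]}}

```text
clock: 26.6
tcp_pos: [0.5745, -0.2065, 0.1351]
orientation: [-3.141, -0.0, 1.61]
wrist_force: [2.1, -0.1, 0.9]
gripper_width: 0.0555
grasp_force: 0.0
```

{"op": "apply_moves", "data": {"targets": [[1,[-0.0356,0.0115,0],[0,0,0]],[1,[-0.0356,0.0115,0],[0,0,0]],[1,[-0.0356,0.0115,0],[0,0,0]],[1,[-0.0356,0.0115,0],[0,0,0]],[1,[0,0,0],[0,0,0]],[1,[0,0,0],[0,0,0]],[1,[0,0,0],[0,0,0]]]}}

```text
clock: 27.3
tcp_pos: [0.434, -0.1612, 0.1347]
orientation: [3.139, 0.001, 1.61]
wrist_force: [-0.2, -0.1, 0.8]
gripper_width: 0.0852
grasp_force: 0.0
```

```bash
python3 f.py;  python3 m.py | grep -E "flask|knob"
```

```text
27.3 [ 0.434  -0.1612  0.1347] [3.1395 0.0009 1.6098] 0.08522155051756762 [-0.3589  0.242   2.0676  0.      0.8297 -0.3979]
flask 0.91 [250. 506.] [ 0.5735 -0.1597] 0.0207 0.05281411952500181 [215. 180. 145.]
flask 0.77 [140. 203.] [ 0.3558 -0.0881] 0.0203 0.04706810976578464 [168.  78.  52.]
flask 0.64 [304. 494.] [ 0.5769 -0.2069] 0.0213 0.05265736970054308 [213. 178. 146.]
flask 0.62 [185. 517.] [ 0.572 -0.113] 0.0204 0.05289653726364954 [208. 171. 135.]
flask 0.27 [102. 529.] [ 0.5703 -0.1528] 0.1416 0.0798014737467641 [176. 175. 160.]
flask 0.72 [229. 374.] [ 0.5745 -0.1592  0.0521] [209. 161. 136.] 155
flask 0.57 [230. 392.] [ 0.5782 -0.2064  0.0514] [211. 161. 136.] 148
flask 0.48 [304. 347.] [ 0.3589 -0.0806  0.2694] [142.  75.  59.] 78
flask 0.45 [229. 361.] [ 0.5727 -0.1133  0.0522] [213. 155. 126.] 134
knob 60 [0.5625 0.1371 0.1267] [0.5709 0.1484 0.1365]
```

```bash
python3 f.py|head -4; python3 - <<'E'
from h import *
p=imaging.capture('wrist'); W=cloud(p)
q=W[(abs(W[...,2]-.047)<.003)&(abs(W[...,0]-.43)<.05)&(abs(W[...,1]+.16)<.06)]
print(len(q), cv2.minEnclosingCircle(q[:,:2].astype(np.float32)) if len(q) else '')
E
```

```text
27.55 [ 0.4331 -0.1608  0.134 ] [3.1415 0.     1.6099] 0.08544077241600445 [-0.3588  0.2429  2.0686  0.      0.83   -0.3979]
flask 0.93 [190. 519.] [ 0.5717 -0.1129] 0.0203 0.052854029130567456 [207. 169. 133.]
flask 0.87 [306. 495.] [ 0.5757 -0.2023] 0.0243 0.052626495682081956 [211. 177. 145.]
flask 0.82 [246. 316.] [ 0.4322 -0.1603] 0.02 0.04695366122297201 [229. 183. 143.]
2286 ((0.4322061836719513, -0.1602887362241745), 0.020055310800671577)
```

{"op": "apply_moves", "data": {"targets": [[1,[-0.001,0.0005,-0.04],[0,0,0]],[1,[0,0,-0.04],[0,0,0]],[1,[0,0,-0.0275],[0,0,0]],[1,[0,0,0],[0,0,0]],[0.3,[0,0,0],[0,0,0]],[0.3,[0,0,0],[0,0,0]],[0.3,[0,0,0],[0,0,0]],[0.3,[0,0,0],[0,0,0]],[0.3,[0,0,0],[0,0,0]],[0.3,[0,0,0.02],[0,0,0]],[0.3,[0,0,0.04],[0,0,0]],[0.3,[0,0,0.05],[0,0,0]]]}}

```text
clock: 28.9
tcp_pos: [0.4303, -0.1597, 0.1374]
orientation: [-3.139, -0.001, 1.61]
wrist_force: [2.2, -1.0, -1.4]
gripper_width: 0.0391
grasp_force: 41.0
```

{"op": "apply_moves", "data": {"targets": [[0.3,[0.036,-0.023,0],[0,0,0]],[0.3,[0.036,-0.023,0],[0,0,0]],[0.3,[0.036,-0.023,0],[0,0,0]],[0.3,[0.036,-0.023,0],[0,0,0]],[0.3,[0,0,0],[0,0,0]],[0.3,[0,0,0],[0,0,0]],[0.3,[0,0,0],[0,0,0]]]}}

```text
clock: 29.6
tcp_pos: [0.5743, -0.2515, 0.1366]
orientation: [-3.14, -0.001, 1.61]
wrist_force: [-2.2, 0.5, -2.1]
gripper_width: 0.0388
grasp_force: 41.3
```

{"op": "apply_moves", "data": {"targets": [[0.3,[0.0015,-0.001,-0.03],[0,0,0]],[0.3,[0,0,-0.035],[0,0,0]],[0.3,[0,0,-0.02],[0,0,0]],[0.3,[0,0,-0.01],[0,0,0]],[0.3,[0,0,-0.0074],[0,0,0]],[0.3,[0,0,0],[0,0,0]],[0.4,[0,0,0],[0,0,0]],[0.65,[0,0,0],[0,0,0]],[0.65,[0,0,0],[0,0,0]],[0.65,[0,0,0.02],[0,0,0]],[0.65,[0,0,0.04],[0,0,0]],[0.65,[0,0,0.04],[0,0,0]]]}}

```text
clock: 30.8
tcp_pos: [0.5766, -0.253, 0.1351]
orientation: [-3.141, -0.0, 1.61]
wrist_force: [0.9, -0.6, -0.8]
gripper_width: 0.0557
grasp_force: 0.0
```

{"op": "apply_moves", "data": {"targets": [[0.65,[0,0.01,0.05],[0,0,0]],[0.65,[0,0.03,0.03],[0,0,0]],[0.65,[0,0.045,0],[0,0,0]],[0.65,[0,0.045,0],[0,0,0]],[0.65,[0,0.045,0],[0,0,0]],[0.65,[0,0.045,0],[0,0,0]],[0.65,[0,0.045,0],[0,0,0]],[0,[0,0.045,0],[0,0,0]],[0,[0,0,0],[0,0,0]],[0,[0,0,0],[0,0,0]],[0,[0,0,0],[0,0,0]]]}}

```text
clock: 31.9
tcp_pos: [0.5771, 0.056, 0.2134]
orientation: [3.141, 0.0, 1.61]
wrist_force: [1.0, -0.3, 0.4]
gripper_width: 0.0002
grasp_force: 0.0
```

```bash
python3 f.py;  python3 m.py | grep -E "flask|knob"; python3 r.py | grep knob
```

```text
31.9 [0.5771 0.056  0.2134] [3.1412 0.0004 1.6097] 0.00018536365319045848 [ 0.0943  0.3094  1.7581 -0.0005  1.0738  0.0557]
flask 0.73 [336. 113.] [ 0.3553 -0.0877] 0.0212 0.04645624715112941 [183.  76.  54.]
flask 0.58 [398. 322.] [ 0.5863 -0.1472] 0.0097 0.05228913994665754 [173. 150. 132.]
flask 0.75 [231. 392.] [ 0.5782 -0.2067  0.0515] [205. 160. 137.] 150
flask 0.66 [229. 376.] [ 0.5754 -0.1588  0.0517] [128.  95.  81.] 153
flask 0.61 [231. 359.] [ 0.5728 -0.1133  0.0512] [185. 135. 110.] 149
flask 0.52 [228. 406.] [ 0.5793 -0.2519  0.051 ] [204. 157. 133.] 153
flask 0.47 [305. 347.] [ 0.358  -0.0877  0.0475] [136.  69.  50.] 132
flask 0.27 [171. 291.] [0.7458 0.089  0.0587] [52. 50. 49.] 181
knob 16 [0.558  0.1301 0.1271] [0.5619 0.135  0.1346]
wrist bolt_knob 0.76 [128. 297.] [0.5614 0.1384 0.1288]
```

{"op": "apply_moves", "data": {"targets": [[0.5,[-0.0075,0.041,0],[0,0,0]],[0.5,[-0.008,0.041,0],[0,0,0]],[0.5,[0,0,0],[0,0,0]],[0.5,[0,0,-0.03],[0,0,0]],[0.5,[0,0,-0.04],[0,0,0]],[0.5,[0,0,-0.026],[0,0,0]],[0.5,[0,0,0],[0,0,0]],[0,[0,0,0],[0,0,0]],[0,[0,0,0],[0,0,0]],[0,[0,0,0],[0,0,0]],[0,[0,0,0],[0,0,0]],[0,[0,0,0],[0,0,0]]], "squeeze": 40}}

```text
clock: 33.85
tcp_pos: [0.5609, 0.1386, 0.1187]
orientation: [-3.141, -0.0, 1.61]
wrist_force: [-5.2, 0.6, 0.3]
gripper_width: 0.0185
grasp_force: 39.0
```

```bash
python3 m.py | grep -E "flask"
```

```text
flask 0.72 [228. 407.] [ 0.5793 -0.2519  0.0518] [202. 158. 134.] 153
flask 0.72 [229. 396.] [ 0.5772 -0.2065  0.0522] [211. 162. 137.] 152
flask 0.71 [230. 358.] [ 0.573  -0.1118  0.0521] [206. 157. 132.] 148
flask 0.59 [229. 375.] [ 0.5744 -0.1593  0.0507] [209. 162. 138.] 156
flask 0.48 [307. 350.] [ 0.3567 -0.0878  0.0466] [121.  61.  45.] 146Traceback (most recent call last):
  File "m.py", line 19, in <module>
    q=sel(.5,.62,.09,.18,.1,.15);print('knob',len(q),(q.min(0)+q.max(0))/2,q.max(0))
                                                      ~~~~~^^^
    return umr_minimum(a, axis, None, out, keepdims, initial, where)
ValueError: zero-size array to reduction operation minimum which has no identity
```

{"op": "apply_moves", "data": {"targets": [[0,[0.0007,-0.0175,0],[0,0,0]],[0,[0.0007,-0.0175,0],[0,0,0]],[0,[0.0007,-0.0175,0],[0,0,0]],[0,[0.0007,-0.0175,0],[0,0,0]],[0,[0.0007,-0.0175,0],[0,0,0]],[0,[0.0007,-0.0175,0],[0,0,0]],[0,[0.0007,-0.0175,0],[0,0,0]],[0,[0.0007,-0.0175,0],[0,0,0]],[0,[0.0007,-0.0175,0],[0,0,0]],[0,[0.0007,-0.0175,0],[0,0,0]],[0,[0.0005,-0.013,0],[0,0,0]],[0,[0,0,0],[0,0,0]]]}}

```text
clock: 35.15
tcp_pos: [0.5676, -0.051, 0.1187]
orientation: [-3.139, 0.001, 1.609]
wrist_force: [-9.2, -2.3, 3.8]
gripper_width: 0.0179
grasp_force: 39.6
```

{"op": "apply_moves", "data": {"targets": [[0,[-0.002,-0.003,0],[0,0,0]],[0,[0,-0.003,0],[0,0,0]],[0,[0,-0.002,0],[0,0,0]],[0,[0,0,0],[0,0,0]],[0,[0,0,0],[0,0,0]]]}}

```text
clock: 35.65
tcp_pos: [0.5676, -0.0577, 0.1186]
orientation: [3.14, 0.001, 1.61]
wrist_force: [-4.5, -0.3, 8.3]
gripper_width: 0.0185
grasp_force: 40.3
```

```bash
python3 - <<'E'
from h import *
np.set_printoptions(precision=4,suppress=True)
for c in('top','side'):
    p=imaging.capture(c);W=cloud(p)
    for d in models.masks_of(p,'flask1')[:7]:
        q=W[d['region']];q=q[q[:,2]>.042]
        if len(q)>9: print(c,round(d['conf'],2),np.array(d['pixel']).round(),np.median(q,0))
    for d in models.spot_point(p,'bolt_knob')[:2]: print(d['conf'],d['pixel'],world(p,d['pixel']))
cv2.imwrite('pics/s4.png',cv2.resize(p['image'][240:400,220:400],None,fx=3,fy=3)[:,:,::-1])
E
```

```text
top 0.54 [227. 394.] [ 0.5836 -0.2068  0.0523]
top 0.45 [227. 407.] [ 0.584  -0.2504  0.0517]
0.4 [227.1, 407.1] [ 0.5797 -0.2454  0.0654]
0.18 [230.8, 374.8] [ 0.5694 -0.1533  0.0647]
side 0.87 [336. 229.] [ 0.3533 -0.0922  0.0447]
side 0.7 [362. 352.] [ 0.5667 -0.2545  0.0501]
side 0.57 [313. 326.] [ 0.5631 -0.118   0.05  ]
side 0.56 [346. 343.] [ 0.5658 -0.2111  0.0498]
side 0.5 [332. 335.] [ 0.5645 -0.1653  0.0502]
0.41 [271.1, 320.5] [ 0.5691 -0.068   0.1267]
0.31 [346.8, 341.2] [ 0.5593 -0.2142  0.0496]
```

View pics/s4.png

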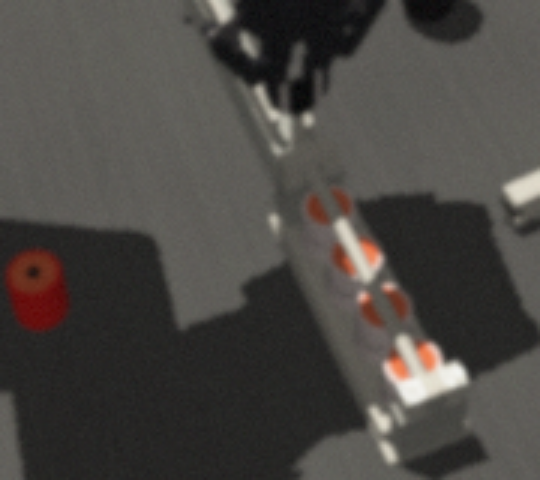

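The bolt lies across all four upright flasks, and the handle is up in the gripper. Now I'll tilt the handle toward −x.

{"op": "apply_moves", "data": {"targets": [[0,[-0.0082,0,-0.0006],[0,0,0]],[0,[-0.0081,0,-0.0018],[0,0,0]],[0,[-0.0077,0,-0.003],[0,0,0]],[0,[-0.0071,0,-0.004],[0,0,0]],[0,[0,0,0],[0,0,0]],[0,[0,0,0],[0,0,0]]]}}

```text
clock: 36.55
tcp_pos: [0.5392, -0.0578, 0.1099]
orientation: [3.134, 0.001, 1.61]
wrist_force: [3.1, -1.1, 6.7]
gripper_width: 0.0181
grasp_force: 44.0
```

{"op": "apply_moves", "data": {"targets": [[0.5,[0,0,0],[0,0,0]],[0.5,[0,0,0],[0,0,0]],[0.5,[0,0,0],[0,0,0]],[0.5,[0,0,0.02],[0,0,0]],[0.5,[0,0,0.03],[0,0,0]],[0,[-0.016,0,0],[0,0,0]],[0,[0,0,0],[0,0,0]],[0,[0,0,0],[0,0,0]],[0,[0,0,0],[0,0,0]],[0,[0,0,-0.015],[0,0,0]],[0,[-0.002,0,-0.01],[0,0,0]],[0,[0,0,0],[0,0,0]]]}}

```text
clock: 37.75
tcp_pos: [0.5165, -0.0572, 0.131]
orientation: [-3.138, -0.001, 1.61]
wrist_force: [-0.9, 0.5, -0.2]
gripper_width: -0.0002
grasp_force: 0.0
```

{"op": "apply_moves", "data": {"targets": [[0,[-0.001,0,-0.008],[0,0,0]],[0,[-0.001,0,-0.008],[0,0,0]],[0,[-0.002,0,-0.008],[0,0,0]],[0,[-0.002,0,-0.008],[0,0,0]],[0,[-0.002,0,-0.008],[0,0,0]],[0,[0,0,0],[0,0,0]]]}}

```text
clock: 38.35
tcp_pos: [0.5087, -0.0572, 0.0916]
orientation: [-3.139, -0.0, 1.61]
wrist_force: [-0.6, 0.4, -0.5]
gripper_width: -0.0004
grasp_force: 0.0
```

```bash
python3 - <<'E'
from h import *
np.set_printoptions(precision=4,suppress=True)
p=imaging.capture('wrist')
for d in models.spot_point(p,'bolt_knob')[:2]: print(d['conf'],d['pixel'],world(p,d['pixel']))
cv2.imwrite('pics/w5.png',p['image'][100:440,150:480,::-1])
E
```

```text
0.65 [347.3, 393.1] [ 0.5331 -0.0424  0.1352]
```

View pics/w5.png

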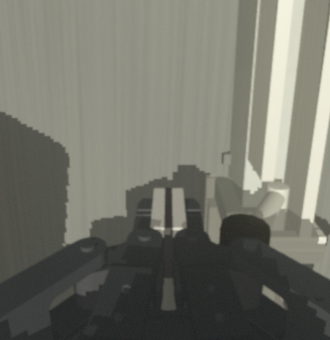

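The shut fingers passed outside the knob: in the crop the fingertips are at ~(215,170) and the knob at (235,245). I'll lift, go over the knob and press down along its arc.

{"op": "apply_moves", "data": {"targets": [[0,[0,0,0.04],[0,0,0]],[0,[0,0,0.012],[0,0,0]],[0,[0.0265,0,0],[0,0,0]],[0,[0,0,0],[0,0,0]],[0,[0,0,-0.0166],[0,0,0]],[0,[-0.0085,0,-0.007],[0,0,0]],[0,[-0.007,0,-0.0083],[0,0,0]],[0,[-0.005,0,-0.0098],[0,0,0]],[0,[-0.003,0,-0.0105],[0,0,0]],[0,[-0.001,0,-0.0094],[0,0,0]],[0,[0,0,-0.002],[0,0,0]],[0,[0,0,0],[0,0,0]]]}}

```text
clock: 39.65
tcp_pos: [0.5115, -0.0573, 0.0813]
orientation: [-3.14, -0.0, 1.61]
wrist_force: [-5.9, 0.5, 13.3]
gripper_width: -0.0001
grasp_force: 6.5
```

{"op": "apply_moves", "data": {"targets": [[0,[0,0,0.04],[0,0,0]],[0,[0,0,0.045],[0,0,0]],[0,[-0.04,0,0.045],[0,0,0]],[0,[-0.045,0,0.02],[0,0,0]],[0,[-0.045,0,0],[0,0,0]],[0,[-0.03,0.03,0],[0,0,0]],[0,[0,0,0],[0,0,0]]]}}

```text
clock: 40.35
tcp_pos: [0.3551, -0.0259, 0.2231]
orientation: [-3.14, -0.001, 1.61]
wrist_force: [0.2, 0.0, 0.7]
gripper_width: -0.0003
grasp_force: 0.0
```

```bash
python3 - <<'E'
from h import *
np.set_printoptions(precision=4,suppress=True)
for c in('top','side'):
    p=imaging.capture(c);W=cloud(p)
    for d in models.spot_point(p,'bolt_knob')[:2]: print(c,d['conf'],d['pixel'],world(p,d['pixel']))
    for d in models.masks_of(p,'flask1')[:7]:
        q=W[d['region']];q=q[q[:,2]>.042]
        if len(q)>9: print(c,round(d['conf'],2),np.array(d['pixel']).round(),np.median(q,0))
    if c=='top': t=p
cv2.imwrite('pics/e.png',np.hstack([cv2.resize(t['image'][180:300,170:430],None,fx=1.9,fy=1.9)[:228,:490],np.zeros((228,0,3),np.uint8)])[:,:,::-1])
cv2.imwrite('pics/e2.png',cv2.resize(p['image'][90:400,190:400],None,fx=1.9,fy=1.9)[:,:,::-1])
E
```

```text
top 0.52 [249.3, 340.2] [ 0.5165 -0.0542  0.0717]
top 0.59 [225. 410.] [ 0.5844 -0.2518  0.0518]
top 0.39 [226. 359.] [ 0.5784 -0.1117  0.0527]
top 0.31 [251. 341.] [ 0.5231 -0.0594  0.0704]
top 0.28 [216. 192.] [0.6017 0.342  0.2057]
side 0.53 [197.8, 304.2] [0.6562 0.2941 0.012 ]
side 0.5 [293.6, 296.1] [ 0.5117 -0.067   0.0728]
side 0.81 [344. 344.] [ 0.5682 -0.2117  0.0503]
side 0.8 [334. 230.] [ 0.3533 -0.0921  0.0447]
side 0.77 [332. 329.] [ 0.5632 -0.1647  0.0504]
side 0.58 [361. 345.] [ 0.5675 -0.2542  0.0501]
side 0.56 [310. 324.] [ 0.5635 -0.1192  0.0507]
```

View pics/e2.png

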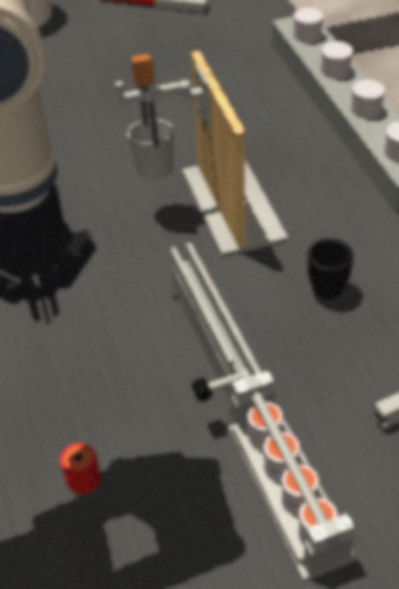

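The knob is level in the notch, with its top at z≈0.073. The four flasks stand under the bolt, and the pail hangs on the folded-out hook.

```bash
python3 -c "
from rig import ctrl; print(ctrl.close_job())"
```

```text
the job is handed in; nothing more can be done
None
```

I handed the job in at about 40 s: all four flasks stand in the trough, the bolt is fully across with its handle down in the notch, and the pail hangs upright on the folded-out hook; no verdict came back.

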